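# Set out the treatment products on their pads

## Task

Before the next foot-care client, stand each of the four products on the rubber pad whose pale inlay has the shape and size of its base, centred on it, with the square and the flat bottle turned to line up with their inlays. Set each down gently rather than dropping it, keep every product upright throughout, and leave the bur stand in the middle where it is.

Things in the scene. Friction and masses are not known exactly. Their poses are not given: they have to be found in the camera images.
- vial: Small round amber glass bottle, 34 mm diameter, straight-sided to 58 mm, with a narrow black cap (17 mm diameter) up to 86 mm. Belongs on the small round pad. Origin at the centre of its underside, z up along its axis.
- jar: Low round white cream jar with a flat black lid as wide as the jar, 59 mm diameter, 48 mm high. Belongs on the large round pad. Origin at the centre of its underside, z up along its axis.
- square_bottle: White square bottle, base 42 x 42 mm, straight-sided to 70 mm, with a round black cap (22 mm diameter) up to 92 mm. Belongs on the square pad. Origin at the centre of its underside, z up along its axis. x and y are square to its sides.
- flat_bottle: Pale blue flat bottle, base 64 x 32 mm (64 along its x, 32 along its y), straight-sided to 85 mm, with a round white cap (22 mm diameter) up to 105 mm. Belongs on the oblong pad. Origin at the centre of its underside, z up along its axis.
- small_round_pad: A dark grey rubber pad stuck to the worktop, 3 mm thick, with a paler inlay on top, just the size of the matching base: round, 54 mm diameter, inlay 34 mm diameter. Fixed. Origin at the centre of its underside, on the worktop.
- large_round_pad: A dark grey rubber pad stuck to the worktop, 3 mm thick, with a paler inlay on top, just the size of the matching base: round, 78 mm diameter, inlay 58 mm diameter. Fixed. Origin at the centre of its underside, on the worktop.
- square_pad: A dark grey rubber pad stuck to the worktop, 3 mm thick, with a paler inlay on top, just the size of the matching base: square, 62 x 62 mm, inlay 42 x 42 mm, x and y square to its sides. Fixed. Origin at the centre of its underside, on the worktop.
- oblong_pad: A dark grey rubber pad stuck to the worktop, 3 mm thick, with a paler inlay on top, just the size of the matching base: oblong, 84 mm along its x by 52 mm along its y, inlay 64 x 32 mm. Fixed. Origin at the centre of its underside, on the worktop.
- bur_stand: Bystander: small round aluminium stand, 44 mm diameter, 41 mm high with its drill bits, standing loose in the middle of the work. Origin at the centre of its underside. (Outside the work, near the base: a grey drill handpiece on its rest, 60 mm high, at the right, -y; a white control unit, 0.1 m high, at the left, +y.)

How it is judged:
By the outcome, as a careful person would: the job done as asked, in the order asked, and still so for the second after the job is handed in, with the robot touching nothing.
It also fails if it takes over 120 s, if anything falls off the work surface, if the arm or the gripper's body presses on something with over 40 N, if the wrist force passes 120 N, or if a joint passes its speed limit or range.

## Robot

A 7-joint arm with a two-finger parallel gripper is mounted at the origin on the work surface. World frame = base frame: x ahead of the robot, y to its left, z up, the work surface at z = 0. Lengths are in m, angles in rad, forces in N, time in s.
With the tool pointing down it reaches from about 0.35 to 0.9 m from the base axis. Payload 19.9 kg.
Tool frame: the origin (TCP) lies midway between the tips of the shut fingers; the grasp point (between the pads) lies 19 mm behind it; z points along the fingers, y is the line along which they close (so a half turn about z gives the same grasp; the last joint's range is limited). The gripper opens to 94 mm and grips with 3 to 60 N. Pads are 16 mm wide; open, the fingers measure 119 mm over their backs; the gripper's body (75 mm by 177 mm) begins 78 mm behind the grasp point.
Start: joints at [1.24, 0.417, -0.01, 1.614, 0.005, 1.111, -0.053], TCP at [0.179, -0.599, 0.205] pointing down, gripper open.
Joint ranges: [-2.81, 2.81], [-0.39, 2.02], [-1.27, 1.25], [0.06, 2.57], [-1.19, 4.33], [0.19, 2], [-2.82, 2.82]. Speed limits (rad/s): [1.89, 1.89, 2.39, 2.39, 3.01, 3.01, 3.01].

## Interface

Orientations are given as a rotation vector (axis times angle).
In Python, from bench import r, viewer, models, get_clock, get_joints, get_joint_vel, get_tau, get_tcp_pos, get_orientation, get_contact_force, get_moment, get_gripper_width, get_finger_force gives the robot as it stands. The module is installed in compiled form; this text tells all that it offers. Calls block until the motion is done:
- r.movep(position, orientation): joint-space move of the TCP to a pose.
- r.servo_line(position, velocity=0.15, frame=None): straight line of the TCP; frame=None keeps the orientation; velocity is the mean speed in m/s.
- r.move_joints(angles): joint-space move.
- r.let_go() and r.close(f_grip=None): open the fingers fully, or close them until they stop; f_grip is the grip in N (None keeps the last).
- r.dwell(seconds).
- r.solve_ik(position, orientation): joint angles nearest the present ones, or None.
- viewer.camera(name): name is "scene" or "top" or "wrist"; returns a dict with "img" (384x512x3 uint8, blue, green, red), "z_map" (384x512 float32, m along the optical axis (not along the pixel's ray), 0 where there is no reading), "vfov" (degrees; the focal length in pixels is half the picture's height over the tangent of half this angle, whatever the lens; pixels are square), "cx", "cy" (the principal point, pixels), "eye" and "attitude" of the camera in the world; the wrist camera has in their place "tool_from_camera" (4x4, takes a point from camera to tool coordinates, whose origin is the TCP and whose axes are the flange's). Camera axes: x right, y down, z forward; pixel columns grow to the right and rows downward; lengths in m; the calibration is good to about 2 mm. The wrist camera is an equidistant fisheye: a pixel r from the principal point sees the ray r / f radians off the axis. A picture is of the moment at which its call begins: read the wrist's pose just before it.
A pose or a line that the arm cannot do raises r.PlanningError and nothing moves.
- r.finish_job(): hands the job in; it is judged then, once.
Trained networks look in the newest picture that a camera, given by its name, has taken for a name from the list of things; names that differ only in an ending like _2 or _b are one class to them, and where a whole thing is asked for, a point or a joint stands for the part that bears it (a point fixed in the world has none). Each returns a list of dicts, best first, with "conf" (0 to 1); they miss things now and then, are a little off and sometimes report something else, mostly with a low value. They report only what shows in the picture. A call takes as long as a camera call.
- models.boxes_of(camera, label): "rect" ([left, top, right, bottom] in pixels, round what is visible of it).
- models.trace(camera, label): "mask" (384x512 bool, what is visible of it) and "rect" ([left, top, right, bottom] in pixels, round what is visible of it).
Readings, each from a call of its own:
- get_clock(): time.
- get_joints(): joint angles.
- get_joint_vel(): joint speeds.
- get_tau(): joint torques, N m.
- get_tcp_pos(): TCP position.
- get_orientation(): TCP orientation.
- get_contact_force(): force on the tool from outside, world axes, zero at the start.
- get_moment(): the same for the moment, N m.
- get_gripper_width(): opening from 0.0 (shut) to 1.0 (fully open).
- get_finger_force(): force on a finger pad.
Only numpy, scipy, OpenCV 4.12 (cv2) and the standard library are available. Lean on these libraries where they do the work, as an engineer would, in place of code of your own. Each camera call takes 0.05 s, during which the arm holds its last target. There are 200 camera calls.

## Working session

There is one attempt and no reset: what is moved stays moved. The work goes in short steps, each a Python script; the robot and the scene stay as the last script left them, time stands still between calls to the robot, and variables do not carry over. Pictures are saved under pics/ and viewed, at most 14 in all, crops included, and the job is handed in when it is done.

```bash
mkdir -p pics
python3 - <<'E'
from bench import *
import cv2,numpy as np
for n in ["top","scene"]:
    c=viewer.camera(n); cv2.imwrite(f"pics/{n}0.png",c["img"]); np.savez(f"{n}0.npz",**c)
    print(n,c["vfov"],c["cx"],c["cy"],c["eye"],c["attitude"])
    for l in "vial jar square_bottle flat_bottle small_round_pad large_round_pad square_pad oblong_pad bur_stand".split():
        print(l,[(np.round(b["rect"]).tolist(),round(b["conf"],2)) for b in models.boxes_of(n,l)][:3])
print(get_clock(),get_orientation(),get_gripper_width())
E
```

```text
top 54.021356392560264 260.61311252427964 194.4646198373006 [ 0.39673049 -0.01656312  0.94026063] [-2.15811486  2.1357923  -0.14262326]
vial [([367.0, 240.0, 387.0, 251.0], 0.7)]
jar [([278.0, 221.0, 302.0, 247.0], 0.92)]
square_bottle [([87.0, 171.0, 116.0, 194.0], 0.56)]
flat_bottle [([183.0, 136.0, 218.0, 163.0], 0.64)]
small_round_pad [([142.0, 237.0, 163.0, 256.0], 0.55)]
large_round_pad [([309.0, 142.0, 337.0, 173.0], 0.76), ([394.0, 180.0, 427.0, 218.0], 0.61), ([248.0, 171.0, 266.0, 190.0], 0.58)]
square_pad [([209.0, 197.0, 241.0, 230.0], 0.81)]
oblong_pad [([392.0, 178.0, 430.0, 216.0], 0.84)]
bur_stand [([247.0, 171.0, 265.0, 188.0], 0.81)]
scene 51.6210530306994 254.89260117668792 195.25030713855008 [1.1404788  0.50083349 0.9699634 ] [-1.18274424 -2.41304797  0.89937233]
vial [([198.0, 126.0, 211.0, 147.0], 0.7), ([344.0, 255.0, 367.0, 287.0], 0.43)]
jar [([237.0, 161.0, 260.0, 185.0], 0.71)]
square_bottle [([343.0, 257.0, 366.0, 286.0], 0.58)]
flat_bottle [([251.0, 228.0, 272.0, 255.0], 0.76)]
small_round_pad [([331.0, 216.0, 350.0, 227.0], 0.51)]
large_round_pad [([178.0, 191.0, 200.0, 208.0], 0.57)]
square_pad []
oblong_pad [([155.0, 141.0, 170.0, 165.0], 0.72)]
bur_stand [([237.0, 205.0, 247.0, 219.0], 0.68), ([157.0, 144.0, 171.0, 163.0], 0.32)]
1.0 [-3.10858934e+00 -4.53606891e-01  4.14132855e-05] 1.0016305168191233
```

Run:
```python
import cv2
a=cv2.imread("pics/top0.png")[110:290,60:460]
cv2.imwrite("pics/top0z.png",cv2.resize(a,(800,360),interpolation=cv2.INTER_CUBIC))
a=cv2.imread("pics/scene0.png")
cv2.imwrite("pics/scene0b.png",a)
```

```text
(no output)
```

View pics/top0z.png

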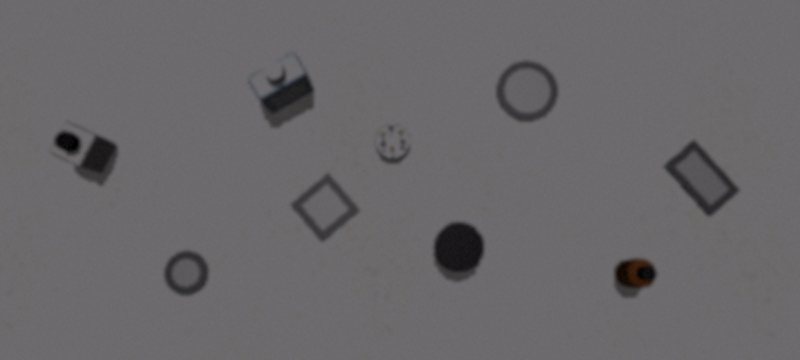

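View pics/scene0b.png

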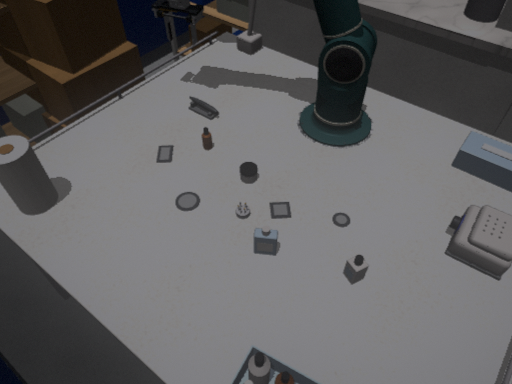

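The top crop (2x, offset 60,110) shows the square bottle at about (97,182) px, the flat bottle (200,152), jar (290,233) and vial (377,245). The pads are small round (153,246), square (222,214), large round (323,155) and oblong (411,199), with the bur stand at (256,181). The detector boxes agree with this.

```bash
cat > h.py <<'E'
from bench import *
import numpy as np, cv2
from scipy.spatial.transform import Rotation as R
def rays(c):
    """unit-z-normalised rays (fisheye aware) and world pose of camera"""
    h,w=c["img"].shape[:2]; f=h/2/np.tan(np.radians(c["vfov"])/2)
    u,v=np.meshgrid(np.arange(w)-c["cx"],np.arange(h)-c["cy"])
    if "eye" in c: return np.dstack([u/f,v/f,np.ones_like(u)]),R.from_rotvec(c["attitude"]).as_matrix(),np.array(c["eye"])
    rr=np.hypot(u,v)+1e-9; th=rr/f; s=np.sin(th)/rr
    d=np.dstack([u*s,v*s,np.cos(th)])
    T=c["T"]; return d/np.maximum(d[...,2:],1e-3),T[:3,:3],T[:3,3]
def cloud(c):
    d,Rm,e=rays(c); P=(d*c["z_map"][...,None])@Rm.T+e; P[c["z_map"]<=0]=np.nan; return P
def plane(c,z):
    d,Rm,e=rays(c); D=d@Rm.T; return e+D*((z-e[2])/D[...,2])[...,None]
def at(P,uv):  # subpixel lookup in a position map
    uv=np.asarray(uv,np.float32).reshape(-1,1,2)
    return cv2.remap(P.astype(np.float32),uv[...,0],uv[...,1],cv2.INTER_LINEAR)[:,0]
def wrist():
    p,o=np.array(get_tcp_pos()),np.array(get_orientation()); c=viewer.camera("wrist")
    W=np.eye(4); W[:3,:3]=R.from_rotvec(o).as_matrix(); W[:3,3]=p; c["T"]=W@np.array(c["tool_from_camera"]); return c
def outline(xy):
    (x,y),(a,b),t=cv2.minAreaRect((xy*1000).astype(np.float32))
    if a<b: a,b,t=b,a,t+90
    return np.round([x/1000,y/1000,a/1000,b/1000,(t+90)%180-90],4)
def down(yaw):  # tool z down; tool y (closing line) at world angle yaw
    c,s=np.cos(yaw),np.sin(yaw); y=np.array([c,s,0]);z=np.array([0,0,-1.]); return R.from_matrix(np.c_[np.cross(y,z),y,z]).as_rotvec()
E
python3 - <<'E'
from h import *
c=dict(np.load("top0.npz"))
P=cloud(c); g=np.mean(c["img"],2)
tab=P[150:280,100:440,2]; print("table z",np.nanmedian(tab),np.nanstd(tab[tab<.02]))
pads=dict(small=(153,246),square=(222,214),large=(323,155),oblong=(411,199))
P3=plane(c,.003)
for n,(u,v) in pads.items():
    w=24; sl=np.s_[v-w:v+w,u-w:u+w]; gg=cv2.GaussianBlur(g[sl],(0,0),.7)
    m=(gg<np.median(gg)-15).astype(np.uint8)
    k,l,st,ce=cv2.connectedComponentsWithStats(m); i=1+np.argmax(st[1:,4])
    ys,xs=np.nonzero(l==i); print(n,np.median(gg),st[i],outline(P3[ys+v-w,xs+u-w,:2]))
for n,(u,v),zt in [("sq",(97,182),.07),("flat",(200,152),.085),("jar",(290,233),.048),("vial",(377,245),.058),("bur",(256,181),.03)]:
    w=24; Q=P[v-w:v+w,u-w:u+w].reshape(-1,3); Q=Q[Q[:,2]>.01]
    T=Q[abs(Q[:,2]-zt)<.006]; print(n,len(Q),len(T),np.nanmax(Q[:,2]),outline(T[:,:2]) if len(T)>4 else 0,outline(Q[:,:2]))
c=wrist(); print(c["vfov"],c["cx"],c["cy"]); print(np.round(c["tool_from_camera"],3)); cv2.imwrite("pics/w0.png",c["img"])
E
```

```text
table z -0.0010013553081161808 0.0023196441010758496
small 107.84477424512093 [ 13  13  23  23 424] [ 3.96300e-01  2.54000e-01  5.49000e-02  5.38000e-02 -8.93767e+01]
square 107.05066284105287 [  7   7  35  34 419] [ 0.4787  0.0849  0.065   0.0637 41.0663]
large 107.68699412346038 [  9   9  31  31 444] [ 0.6306 -0.1683  0.0786  0.0765 -0.3785]
oblong 106.46940531732719 [  5   5  38  39 775] [ 0.5203 -0.3854  0.0867  0.0573 40.9951]
sq 486 230 0.09488241783008922 [5.45100e-01 3.76900e-01 4.35000e-02 4.20000e-02 6.65644e+01] [5.45200e-01 3.76900e-01 4.36000e-02 4.22000e-02 6.64552e+01]
flat 569 282 0.10694668598780321 [ 6.25600e-01  1.37100e-01  6.33000e-02  3.23000e-02 -5.95508e+01] [ 6.25500e-01  1.36900e-01  6.38000e-02  3.24000e-02 -5.98077e+01]
jar 492 486 0.05153640133512438 [  0.4302  -0.0788   0.0571   0.0565 -45.3771] [ 4.30200e-01 -7.87000e-02  5.69000e-02  5.66000e-02  8.97222e+01]
vial 236 107 0.08751768842258056 [ 0.4019 -0.2878  0.0324  0.0292 -0.5317] [ 0.4017 -0.2878  0.0332  0.0293 -0.5317]
bur 237 2 0.039727660318931934 0 [0.5607 0.0014 0.043  0.0399 0.562 ]
65.70646984690485 257.32011693880014 187.05988389443527
[[ 0.001 -0.963 -0.268  0.077]
 [ 1.     0.     0.001  0.   ]
 [-0.001 -0.268  0.963 -0.179]
 [ 0.     0.     0.     1.   ]]
```

```bash
cat >> h.py <<'E'
def seg_pad(c,u,v,w=60):
    g=cv2.GaussianBlur(np.mean(c["img"],2),(0,0),1); P3=plane(c,.003)
    y0,x0=max(v-w,0),max(u-w,0); s=g[y0:v+w,x0:u+w]; 
    t,m=cv2.threshold(s.astype(np.uint8),0,1,cv2.THRESH_BINARY_INV+cv2.THRESH_OTSU)
    k,l,st,ce=cv2.connectedComponentsWithStats(m); d=np.hypot(st[1:,0]+st[1:,2]/2-(u-x0),st[1:,1]+st[1:,3]/2-(v-y0))+1e3*(st[1:,4]<60)
    ys,xs=np.nonzero(l==1+np.argmin(d)); return outline(P3[ys+y0,xs+x0,:2])
def pix(c,X):
    P=plane(c,X[2]); d=np.hypot(P[...,0]-X[0],P[...,1]-X[1]); v,u=np.unravel_index(np.argmin(d),d.shape); return u,v
def seg_obj(c,x,y,zt,tol=.006,rad=.05):
    Q=cloud(c).reshape(-1,3); Q=Q[np.hypot(Q[:,0]-x,Q[:,1]-y)<rad]; Q=Q[Q[:,2]>.01]
    T=Q[abs(Q[:,2]-zt)<tol]; return len(Q),len(T),outline(T[:,:2]) if len(T)>4 else None, outline(Q[:,:2]) if len(Q)>4 else None
def ynear(y,ref,per): return ref+(y-ref+per/2)%per-per/2
E
python3 - <<'E'
from h import *
o=R.from_rotvec(get_orientation()).as_matrix(); rel=np.arctan2(o[1,1],o[0,1])-np.arctan2(-.599,.179); print("tool y yaw",np.degrees(np.arctan2(o[1,1],o[0,1])),np.degrees(rel))
S=[("vial",.4019,-.2878,.058),("oblong",.5203,-.3854,0),("large",.6306,-.1683,0),("jar",.4302,-.0788,.048),("square",.4787,.0849,0),("flat",.6256,.1371,.085),("sq",.5451,.3769,.07),("small",.3963,.2540,0)]
for n,x,y,z in S:
    r.movep([x,y,.22],down(np.arctan2(y,x)+rel)); c=wrist(); cv2.imwrite(f"pics/w_{n}.png",c["img"])
    u,v=pix(c,(x,y,.003 if z==0 else z))
    print(n,round(get_clock(),1),(u,v),np.round(get_joints(),2)[[0,6]], seg_obj(c,x,y,z) if z else seg_pad(c,u,v,75))
ims=[cv2.imread(f"pics/w_{s[0]}.png") for s in S]
ims=[cv2.resize(i,(200,150),interpolation=cv2.INTER_AREA) for i in ims]
cv2.imwrite("pics/sheet.png",np.vstack([np.hstack(ims[:4]),np.hstack(ims[4:])]))
E
```

```text
tool y yaw -73.3943434965112 -0.0321398520272882
vial 2.5 (np.int64(257), np.int64(171)) [ 0.85 -0.12] (27803, 388, array([ 4.01400e-01, -2.92400e-01,  3.29000e-02,  3.26000e-02,
        8.18415e+01]), array([  0.4039,  -0.2849,   0.0991,   0.0475, -35.4352]))
oblong 3.2 (np.int64(258), np.int64(163)) [ 0.81 -0.16] [ 0.4689 -0.3914  0.1624  0.1354 48.8499]
large 4.2 (np.int64(258), np.int64(162)) [ 0.53 -0.21] [ 0.5834 -0.1918  0.1668  0.1308 -6.0857]
jar 5.2 (np.int64(257), np.int64(170)) [ 0.63 -0.12] (28606, 1790, array([ 4.30000e-01, -8.11000e-02,  5.79000e-02,  5.77000e-02,
       -7.82321e+01]), array([  0.4301,  -0.0807,   0.0992,   0.0599, -10.4435]))
square 5.9 (np.int64(258), np.int64(164)) [ 0.4  -0.21] [0.446  0.0919 0.1446 0.1236 7.2459]
flat 6.7 (np.int64(258), np.int64(178)) [ 0.24 -0.32] (28139, 1253, array([ 6.2580e-01,  1.3530e-01,  6.4200e-02,  3.2100e-02, -5.9113e+01]), array([ 0.626 ,  0.1358,  0.0999,  0.067 , 18.4122]))
sq 7.7 (np.int64(258), np.int64(173)) [-0.1  -0.37] (28314, 952, array([5.45100e-01, 3.75800e-01, 4.24000e-02, 4.23000e-02, 6.55264e+01]), array([ 0.5451,  0.3766,  0.0995,  0.0553, 34.1946]))
small 8.5 (np.int64(257), np.int64(163)) [ 0.23 -0.26] [ 0.3415  0.2647  0.1487  0.1093 18.5464]
```

View pics/sheet.png

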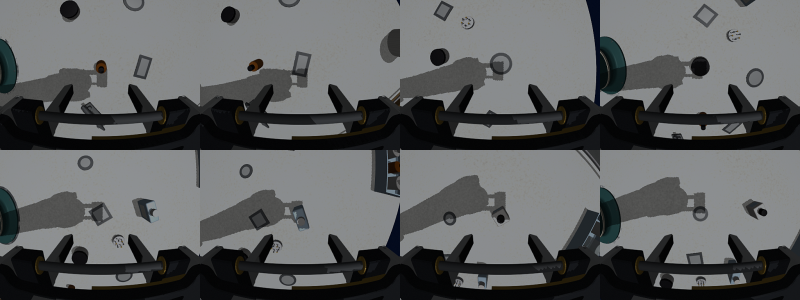

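Run:
```python
import cv2,numpy as np
A=[]
for n in ["oblong","large","square","small"]:
    i=cv2.imread(f"pics/w_{n}.png")[110:220,208:308]; A.append(cv2.resize(i,(400,300) if 0 else (330,363)[:2] and (300,330)))
    print(n,i.mean(2)[::6,50].astype(int))
cv2.imwrite("pics/padz.png",cv2.resize(np.clip(np.hstack(A)*1.6,0,255).astype(np.uint8),(800,220)))
```

```text
oblong [137 137 134 136  64  63 121 119 118 116 115  55  61  46  30  76  75  78
  74]
large [139 140 138 140 151  70 124 123  52  63  61  63  62  30  83  79 112 140
 139]
square [143 144 144 141  77  31  36  66  65  64  64  64  78  64 144 143 143 144
 141]
small [ 78  83  80  84  83  82  32  68  63 130 128  86  98 141 141 142 142 142
 141]
```

View pics/padz.png

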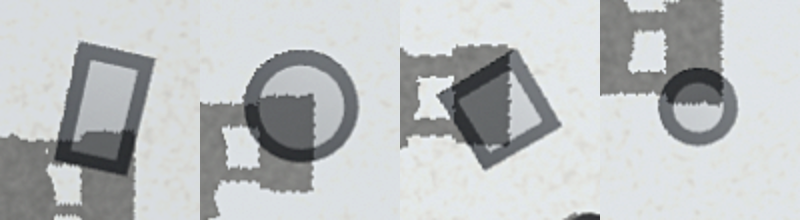

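The crops show the arm's shadow crossing each pad, so thresholding fails there. I'll fit the known outlines to image gradients instead, which copes with the shadow.

```bash
cat >> h.py <<'E'
from scipy.optimize import minimize
SH=dict(oblong=[(.084,.052),(.064,.032)],square=[(.062,.062),(.042,.042)],large=[.078,.058],small=[.054,.034])
def contour(s):
    if np.isscalar(s): t=np.linspace(0,2*np.pi,160,endpoint=False); n=np.c_[np.cos(t),np.sin(t)]; return n*s/2,n
    P,N=[],[]
    for k in range(2):
        for sg in (1,-1):
            t=np.linspace(-.45,.45,40); p=np.zeros((40,2)); p[:,k]=sg*s[k]/2; p[:,1-k]=t*s[1-k]; n=np.zeros((40,2)); n[:,k]=sg; P.append(p);N.append(n)
    return np.vstack(P),np.vstack(N)
def proj(c,X):
    d,Rm,e=rays(c); h=c["img"].shape[0]; f=h/2/np.tan(np.radians(c["vfov"])/2); q=(X-e)@Rm
    if "eye" in c: return q[:,:2]/q[:,2:]*f+[c["cx"],c["cy"]]
    rr=np.hypot(q[:,0],q[:,1]); return q[:,:2]/rr[:,None]*(np.arctan2(rr,q[:,2])*f)[:,None]+[c["cx"],c["cy"]]
def fit_pad(c,n,x,y,yaw):
    """pose of the pad maximising signed log-contrast across its outer and inlay outlines (yaw in deg)"""
    L=np.log(cv2.GaussianBlur(c["img"].mean(2),(0,0),.6)+5).astype(np.float32); C=[contour(s) for s in SH[n]]
    def cost(p,e):
        cs,sn=np.cos(np.radians(p[2])),np.sin(np.radians(p[2])); M=np.array([[cs,sn],[-sn,cs]]); t=0
        for (q,m),sg in zip(C,(1,-1)):
            v=[]
            for k in (1,-1):
                uv=proj(c,np.c_[(q+k*e*m)@M+np.array(p[:2])/1e3,np.full(len(q),.003)]).astype(np.float32)
                v.append(cv2.remap(L,uv[:,None,0],uv[:,None,1],cv2.INTER_LINEAR)[:,0])
            t-=np.mean(np.clip(sg*(v[0]-v[1]),-.2,.5))
        return t
    p=np.array([x*1e3,y*1e3,yaw]); rd=np.isscalar(SH[n][0])
    for e in (.004,.0025,.0025):
        f=(lambda a:cost([a[0],a[1],yaw],e)) if rd else (lambda a:cost(a,e))
        p0=p[:2] if rd else p; sx=np.vstack([p0,p0+np.diag([3.]*len(p0))])
        b=minimize(f,p0,method="Nelder-Mead",options=dict(initial_simplex=sx)); p=np.r_[b.x,yaw][:3]
    return np.round([p[0]/1e3,p[1]/1e3,p[2],b.fun],4)
E
python3 - <<'E'
from h import *
c0=viewer.camera("wrist"); t=dict(np.load("top0.npz"))
for n,x,y,a in [("oblong",.5203,-.3854,41),("large",.6306,-.1683,0),("square",.4787,.0849,41),("small",.3963,.2540,0)]:
    W=np.eye(4); W[:3,:3]=R.from_rotvec(down(np.arctan2(y,x))).as_matrix(); W[:3,3]=x,y,.22
    c=dict(c0,img=cv2.imread(f"pics/w_{n}.png"),T=W@np.array(c0["tool_from_camera"]))
    print(n,"wrist",fit_pad(c,n,x,y,a),"top",fit_pad(t,n,x,y,a))
E
```

```text
oblong wrist [ 0.5214 -0.387  40.7586 -1.    ] top [ 0.5206 -0.3857 40.6477 -0.8541]
large wrist [ 0.6319 -0.1673  0.     -0.9847] top [ 0.6304 -0.1686  0.     -0.6902]
square wrist [ 0.4789  0.0838 41.6154 -0.9514] top [ 0.479   0.0852 41.0651 -0.6482]
small wrist [ 0.3937  0.2525  0.     -0.9597] top [ 0.3961  0.2546  0.     -0.8297]
```

```bash
cat >> h.py <<'E'
def look(x,y,zt,yaw,z=.2):
    r.movep([x,y,z],down(yaw)); c=wrist(); Q=cloud(c).reshape(-1,3)
    Q=Q[(np.hypot(Q[:,0]-x,Q[:,1]-y)<.045)&(abs(Q[:,2]-zt)<.005)]; return c,outline(Q[:,:2]),len(Q)
def pick(x,y,z,yaw,f=20):
    r.movep([x,y,.2],down(yaw)); r.servo_line([x,y,z],.12); r.close(f)
    print("grip",round(get_gripper_width()*94,1),"mm",np.round(get_finger_force(),1),np.round(get_tcp_pos(),4)); r.servo_line([x,y,.2],.15)
    print("lifted",round(get_gripper_width()*94,1),np.round(get_contact_force(),2),round(get_clock(),1))
def place(x,y,z,yaw):
    r.movep([x,y,.2],down(yaw)); r.servo_line([x,y,z+.012],.12); r.servo_line([x,y,z+.004],.03); r.dwell(.2)
    f0=get_contact_force()[2]
    for dz in np.arange(.0035,-.0031,-.0005):
        r.servo_line([x,y,z+dz],.02); r.dwell(.05); f=get_contact_force()[2]-f0
        if f>1.5: break
    print("touch dz",round(dz,4),"f",round(f,2),np.round(get_tcp_pos(),4))
    r.let_go(); r.servo_line([x,y,.2],.12); print("clock",round(get_clock(),1),np.round(get_joints(),2))
E
python3 - <<'E'
from h import *
ya=np.arctan2(-.29,.4014)
for y in (ya+np.pi/2,ya):
    try: c,o,n=look(.4014,-.29,.058,y,.17); print(o,n)
    except r.PlanningError as e: print(e)
cv2.imwrite("pics/wv.png",c["img"])
x,yy=o[:2]
pick(x,yy,.022,ya)
place(.3937,.2525,.025,np.arctan2(.2525,.3937))
for n in ("top","wrist"):
    c=viewer.camera("top") if n=="top" else wrist(); cv2.imwrite(f"pics/{n}_v.png",c["img"])
    print(n,fit_pad(c,"small",.3945,.253,0))
    Q=cloud(c).reshape(-1,3); Q=Q[(np.hypot(Q[:,0]-.395,Q[:,1]-.253)<.04)]
    for z,t in ((.058,.005),(.086,.005)): S=Q[abs(Q[:,2]-z)<t]; print(len(S),outline(S[:,:2]))
E
```

```text
[ 3.99700e-01 -2.91600e-01  3.27000e-02  2.99000e-02  5.44751e+01] 464
[ 4.01600e-01 -2.91600e-01  3.17000e-02  3.10000e-02 -3.46191e+01] 473
grip 33.7 mm 20.0 [ 0.4016 -0.2916  0.022 ]
lifted 33.6 [-0.35  0.35 -1.16] 16.2
touch dz -0.0005 f 15.37 [0.3938 0.2525 0.0249]
clock 25.7 [ 0.38  0.33 -1.18  1.97  0.35  1.07 -0.39]
top [ 0.397   0.2535  0.     -0.3886]
67 [0.3938 0.2521 0.0323 0.0305 0.0041]
48 [ 3.93700e-01  2.53400e-01  1.64000e-02  1.34000e-02 -8.95452e+01]
wrist [ 0.3968  0.254   0.     -0.5017]
228 [ 3.92700e-01  2.52100e-01  3.24000e-02  3.21000e-02 -5.73567e+01]
229 [3.93300e-01 2.52000e-01 1.62000e-02 1.58000e-02 3.49697e+01]
```

Run:
```python
from h import *
c=wrist(); u,v=pix(c,(.395,.2535,.003)); A=cv2.resize(c["img"][v-45:v+45,u-45:u+45],(400,400),interpolation=cv2.INTER_CUBIC)
c=viewer.camera("top"); u,v=pix(c,(.395,.2535,.003)); B=cv2.resize(c["img"][v-20:v+20,u-20:u+20],(400,400),interpolation=cv2.INTER_CUBIC)
cv2.imwrite("pics/v_chk.png",np.clip(np.hstack([A,B])*1.7,0,255).astype(np.uint8))
```

```text
(no output)
```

View pics/v_chk.png

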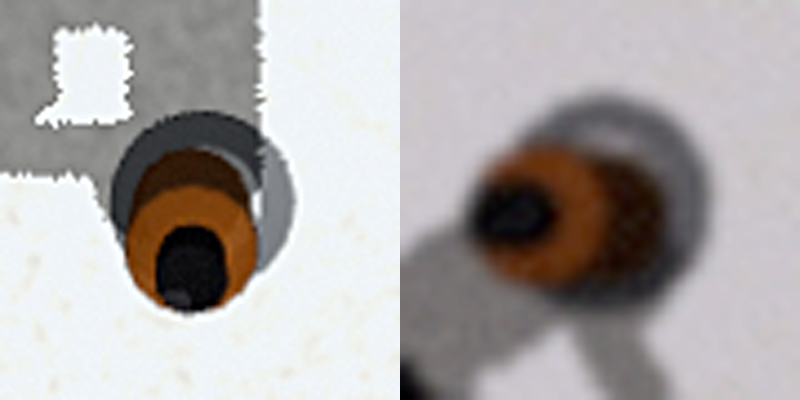

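The vial stands about 3–4 mm off: a crescent of inlay shows on its right in the wrist view. I'll measure the offset within single frames, leaving out the occluded outline samples.

```bash
python3 - <<'E'
s=open("h.py").read()
s=s.replace('''C=[contour(s) for s in SH[n]]
''','''C=[contour(s) for s in SH[n]]
    H=cv2.dilate((np.nan_to_num(cloud(c)[...,2],nan=1)>.012).astype(np.uint8),np.ones((5,5))).astype(np.float32) if occ else L*0
''').replace("def fit_pad(c,n,x,y,yaw)","def fit_pad(c,n,x,y,yaw,occ=False)").replace('''            v=[]
''','''            v=[]; ok=1
''').replace('''INTER_LINEAR)[:,0])
            t-=np.mean(np.clip(sg*(v[0]-v[1]),-.2,.5))''','''INTER_LINEAR)[:,0]); ok=ok*(cv2.remap(H,uv[:,None,0],uv[:,None,1],cv2.INTER_LINEAR)[:,0]<.1)
            t-=np.mean(ok*np.clip(sg*(v[0]-v[1]),-.2,.5))''')
open("h.py","w").write(s)
E
python3 - <<'E'
from h import *
px,py=.3955,.2535; b=np.arctan2(py,px)
for k,(dx,dy,yw) in enumerate([(.05,-.05,0),(.05,.03,0),(.06,-.02,1.2)]):
    try: r.movep([px+dx,py+dy,.2],down(b+yw))
    except r.PlanningError as e: print(e); continue
    r.dwell(.3); c=wrist(); np.savez(f"v{k}.npz",**c); print(fit_pad(c,"small",px,py,0,True))
    Q=cloud(c).reshape(-1,3); Q=Q[(np.hypot(Q[:,0]-px,Q[:,1]-py)<.045)]
    for z,t in ((.058,.005),(.086,.004)): S=Q[abs(Q[:,2]-z)<t]; print(len(S),outline(S[:,:2]))
    m=[q for q in [0]]; print("clock",get_clock())
E
```

```text
[ 0.3972  0.2535  0.     -0.281 ]
258 [ 3.93500e-01  2.52400e-01  3.24000e-02  3.20000e-02 -5.79888e+01]
230 [3.92700e-01 2.51800e-01 1.66000e-02 1.57000e-02 3.28036e+01]
clock 26.6083
[ 0.3966  0.2553  0.     -0.4189]
228 [ 0.3934  0.2533  0.0333  0.0303 -4.4178]
202 [3.92900e-01 2.51700e-01 1.60000e-02 1.60000e-02 7.77865e+01]
clock 27.4
[ 0.3964  0.2528  0.     -0.2718]
281 [ 0.3928  0.2519  0.0325  0.0322 -6.6997]
226 [ 3.92800e-01  2.51400e-01  1.63000e-02  1.58000e-02 -5.13186e+01]
clock 29.0
```

```bash
sed -i 's/-.0031,-.0005)/-.0031,-.00025)/; s/z+dz\],.02); r.dwell(.05)/z+dz],.02)/' h.py
cat >> h.py <<'E'
def fix(x,y,z,yaw,dx,dy,f=20,dyaw=0):
    r.movep([x,y,.17],down(yaw)); r.servo_line([x,y,z],.12); r.close(f); p=np.array(get_tcp_pos())
    r.servo_line([x,y,z+.012],.1); r.movep([x+dx,y+dy,z+.012],down(yaw+dyaw)); r.servo_line([x+dx,y+dy,z+.003],.03); r.dwell(.2); f0=get_contact_force()[2]
    for dz in np.arange(.0025,-.0031,-.00025):
        r.servo_line([x+dx,y+dy,z+dz],.02); ff=get_contact_force()[2]-f0
        if ff>1.5: break
    print("touch",round(dz,4),round(ff,1)); r.let_go(); r.servo_line([x+dx,y+dy,.2],.12)
E
python3 - <<'E'
from h import *
ya=np.arctan2(.2525,.3937)
fix(.3938,.2525,.025,ya,.0036,.0018)
px,py=.3965,.254
for dx,dy in [(.05,-.05),(.05,.03)]:
    r.movep([px+dx,py+dy,.2],down(ya)); r.dwell(.3); c=wrist(); print(fit_pad(c,"small",px,py,0,True))
    Q=cloud(c).reshape(-1,3); Q=Q[(np.hypot(Q[:,0]-px,Q[:,1]-py)<.045)]
    for z,t in ((.058,.005),(.086,.004)): S=Q[abs(Q[:,2]-z)<t]; print(len(S),outline(S[:,:2]))
# fresh views of the remaining pads, settled, true pose, two offsets each
for n,x,y,a in [("square",.479,.0845,41.2),("large",.631,-.168,0),("oblong",.521,-.3863,40.7)]:
    b=np.arctan2(y,x)
    for d in (.04,-.04):
        r.movep([x-d*np.sin(b),y+d*np.cos(b),.2],down(b)); r.dwell(.25); print(n,fit_pad(wrist(),n,x,y,a))
x,y=.4302,-.0805; c,o,n=look(x,y,.048,np.arctan2(y,x)); r.dwell(.25); c,o,n=look(x,y,.048,np.arctan2(y,x)); print("jar",o,n,get_clock())
E
```

```text
touch 0.0023 1.7
[ 0.3954  0.2512  0.     -0.3519]
257 [ 3.96300e-01  2.54100e-01  3.24000e-02  3.21000e-02 -5.80013e+01]
237 [3.9670e-01 2.5300e-01 1.6600e-02 1.5700e-02 3.2406e+01]
[ 0.3972  0.2541  0.     -0.2344]
237 [ 0.3968  0.2548  0.0328  0.0308 -8.0371]
199 [3.96800e-01 2.53900e-01 1.58000e-02 1.53000e-02 7.62472e+01]
square [ 0.48    0.084  40.6949 -0.9734]
square [ 0.4785  0.0848 39.9949 -0.9831]
large [ 0.6302 -0.1712  0.     -0.9703]
large [ 0.6302 -0.1704  0.     -1.    ]
oblong [ 0.5207 -0.3871 40.4605 -0.9255]
oblong [ 0.521  -0.388  40.6833 -1.    ]
jar [ 4.29100e-01 -8.13000e-02  5.82000e-02  5.76000e-02  8.10616e+01] 1993 45.5
```

```bash
sed -i 's/z+dz\],.02); f=get_contact_force()\[2\]-f0/z+dz],.02); r.dwell(.06); f=get_contact_force()[2]-f0/; s/z+dz\],.02); ff=get/z+dz],.02); r.dwell(.06); ff=get/; s/if f>1.5: break/if f>2.5: break/; s/if ff>1.5: break/if ff>2.5: break/; s/np.arange(.0035,/np.arange(.0015,/; s/np.arange(.0025,/np.arange(.0015,/; s/z+.004\],.03)/z+.002],.03)/; s/z+.003\],.03)/z+.002],.03)/' h.py
cat >> h.py <<'E'
def chk(n,zt,px,py,a,rad,views=((.0,-.045),(.0,.045))):
    b=np.arctan2(py,px); out=[]
    for d,t in views:
        r.movep([px+d*np.cos(b)-t*np.sin(b),py+d*np.sin(b)+t*np.cos(b),.2],down(b)); r.dwell(.25); c=wrist()
        Q=cloud(c).reshape(-1,3); Q=Q[(np.hypot(Q[:,0]-px,Q[:,1]-py)<rad)&(abs(Q[:,2]-zt)<.005)]
        p=fit_pad(c,n,px,py,a,True); o=outline(Q[:,:2]); print("pad",p,"obj",o,"off mm",np.round((p[:2]-o[:2])*1e3,1)); 
    u,v=pix(c,(px,py,.003)); cv2.imwrite(f"pics/chk_{n}.png",np.clip(cv2.resize(c["img"][v-60:v+60,max(u-60,0):u+60],(400,400),interpolation=cv2.INTER_CUBIC)*1.7,0,255).astype(np.uint8)); print("clock",round(get_clock(),1))
E
python3 - <<'E'
from h import *
x,y=.4293,-.0812
pick(x,y,.012,np.arctan2(y,x)); px,py=.6304,-.1706
place(px,py,.015,np.arctan2(py,px)); chk("large",.048,px,py,0,.05)
x,y=.5451,.3761
r.movep([x,y,.2],down(np.arctan2(y,x))); r.dwell(.2); c,o,n=look(x,y,.07,np.arctan2(y,x)); print("sq",o,n,np.degrees(np.arctan2(y,x)),get_joints()[6])
E
```

```text
grip 58.4 mm 20.0 [ 0.4294 -0.0812  0.012 ]
lifted 58.2 [-1.29 -0.2  -1.03] 49.5
touch dz 0.0 f 3.06 [ 0.6304 -0.1706  0.0151]
clock 57.2 [ 0.66  0.55 -0.64  1.53  0.35  1.18 -0.3 ]
pad [ 0.6298 -0.1708  0.     -0.2375] obj [ 6.2980e-01 -1.7040e-01  5.8600e-02  5.7100e-02 -7.8367e+01] off mm [ 0.  -0.4]
pad [ 0.6307 -0.169   0.     -0.2719] obj [  0.6302  -0.1701   0.0576   0.0573 -43.8494] off mm [0.5 1.1]
clock 58.6
sq [  0.5451   0.3759   0.0423   0.0422 -24.5846] 1059 34.604322571730876 -0.44421528039095864
```

View pics/chk_large.png

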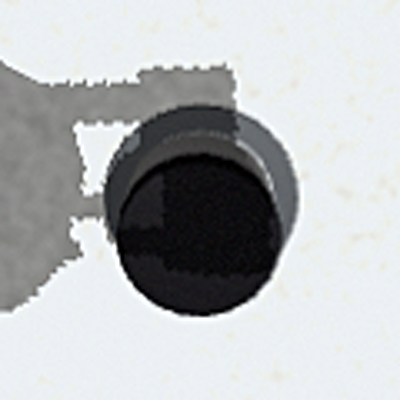

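```bash
python3 - <<'E'
from h import *
rd=np.radians
x,y=.5451,.3759
pick(x,y,.03,rd(65.5)); px,py=.4793,.0844
place(px,py,.033,rd(40.9)); chk("square",.07,px,py,40.9,.045)
x,y=.6258,.1355
r.movep([x,y,.2],down(rd(30.5))); r.dwell(.2); c,o,n=look(x,y,.085,rd(30.5)); print("flat",o,n)
x,y,a=o[0],o[1],o[4]+90
pick(x,y,.04,rd(a)); px,py=.5209,-.3873
place(px,py,.043,rd(40.6-90)); chk("oblong",.085,px,py,40.6,.05)
E
python3 -c "
import cv2,numpy as np;cv2.imwrite('pics/chk2.png',np.hstack([cv2.imread('pics/chk_%s.png'%n) for n in ('square','oblong')]))"
```

```text
grip 42.3 mm 20.0 [0.5451 0.376  0.03  ]
lifted 42.2 [ 1.11  1.32 -1.33] 65.2
touch dz -0.0002 f 7.31 [0.4793 0.0844 0.0329]
clock 73.4 [ 0.74  0.38 -1.17  1.93  0.4   1.09  0.12]
pad [ 0.4785  0.0849 42.3282 -0.196 ] obj [ 4.78900e-01  8.38000e-02  4.28000e-02  4.25000e-02 -4.96615e+01] off mm [-0.4  1.1]
pad [ 0.4788  0.0829 43.8007 -0.2188] obj [ 0.4788  0.0843  0.0426  0.0419 40.0087] off mm [ 0.  -1.4]
clock 74.9
flat [ 6.25600e-01  1.35800e-01  6.31000e-02  3.17000e-02 -5.98895e+01] 1359
grip 31.7 mm 20.0 [0.6256 0.1358 0.04  ]
lifted 31.8 [-1.04 -0.42 -2.35] 80.0
touch dz -0.0002 f 5.86 [ 0.521  -0.3873  0.043 ]
clock 89.0 [ 1.14  0.59 -0.8   1.53  0.44  1.21 -0.6 ]
pad [ 0.521  -0.3884 40.0563 -0.2156] obj [ 5.20200e-01 -3.88100e-01  6.49000e-02  3.23000e-02  4.10474e+01] off mm [ 0.8 -0.3]
pad [ 0.5213 -0.3866 39.2846 -0.2839] obj [ 5.20500e-01 -3.87900e-01  6.32000e-02  3.24000e-02  4.06603e+01] off mm [0.8 1.3]
clock 90.4
```

View pics/chk2.png

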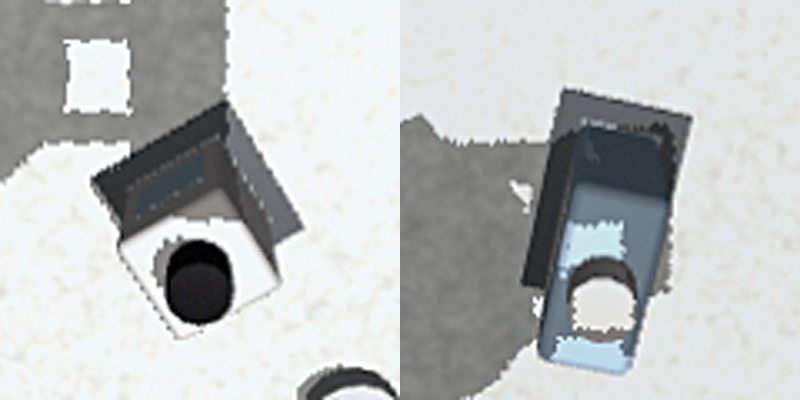

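Both stand squarely on their pads. The square bottle shows no inlay, and the flat bottle shows only a hairline at its far edge. Next I'll raise the arm and take one overall check.

Run:
```python
from h import *
r.movep([.42,.10,.26],down(np.arctan2(.1,.42))); r.dwell(.3); c=wrist(); 
u,v=pix(c,(.3967,.254,.003)); A=c["img"][max(v-45,0):v+45,max(u-45,0):u+45]
print((u,v),fit_pad(c,"small",.3966,.254,0,True))
p=get_tcp_pos(); r.movep([.45,-.45,.3],down(-.8)); r.dwell(.2); t=viewer.camera("top")
Q=cloud(t).reshape(-1,3); S=Q[(np.hypot(Q[:,0]-.5607,Q[:,1]-.0014)<.04)&(Q[:,2]>.01)]; print("bur",outline(S[:,:2]))
S=Q[(np.hypot(Q[:,0]-.3966,Q[:,1]-.254)<.04)&(abs(Q[:,2]-.058)<.005)]; print("vial",outline(S[:,:2]),"pad(clean top) .3961 .2546",get_clock())
B=t["img"][110:290,60:460]
u,v=pix(t,(.3967,.254,.003)); C=t["img"][v-20:v+20,u-20:u+20]
cv2.imwrite("pics/end.png",np.clip(np.vstack([cv2.resize(B,(700,300)),np.hstack([cv2.resize(A,(350,280)),cv2.resize(C,(350,280),interpolation=cv2.INTER_CUBIC)])])*1.7,0,255).astype(np.uint8))
```

```text
(np.int64(267), np.int64(54)) [ 0.3966  0.2519  0.     -0.2833]
bur [0.5606 0.0014 0.0429 0.04   1.0737]
vial [ 3.97200e-01  2.54000e-01  3.05000e-02  3.00000e-02 -8.94895e+01] pad(clean top) .3961 .2546 94.7083
```

View pics/end.png

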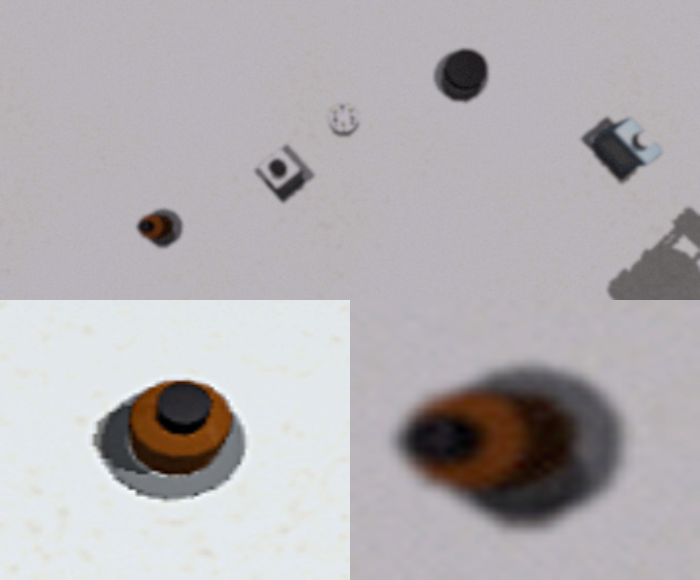

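The final view shows all four products standing on their pads, with no inlay showing round the vial. The bur stand is unmoved, within 0.1 mm. Handing in.

```bash
python3 -c "
from bench import r
print(r.finish_job())"
```

```text
the job is handed in; nothing more can be done
None
```

Job handed in at about 95 s: all four products stand upright on their matching pads, about 1 mm off centre by camera, with the bur stand unmoved; the vial landed 4 mm off at first, and when I re-set it I seem to have released it about 2 mm above its pad, so that one was a small drop rather than a gentle set-down.

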